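# Size a pin on the hole gauge

### The arm

A 6-joint arm with a two-finger parallel gripper is mounted at the origin on a cart in front of the work surface, level with it; the furniture and walls round the work are solid. World frame = base frame: x ahead of the robot, y to its left, z up, the work surface at z = 0. Lengths are in mm, angles in degrees, forces in N, time in s.
With the tool pointing down it reaches from about 350 to 850 mm from the base axis. Payload 8.1 kg.
Tool frame: the origin (TCP) lies between the finger pads; the fingertips stand 25 mm ahead of it and the grasp point (between the pads) lies 6 mm ahead of it (r.tcp_to_tips is the distance from the TCP to the fingertips, in mm); z points along the fingers, y is the line along which they close (so a half turn about z gives the same grasp; the last joint's range is limited). The gripper opens to 85 mm and grips with 20 to 120 N. Pads are 22 mm wide; open, the fingers measure 114 mm over their backs; the gripper's body (76 mm by 85 mm) begins 54 mm behind the grasp point. The pads swing forward as they close: fully open they stand 13 mm farther back than shut.
Start: joints at [63.174, 7.471, 85.268, -0, 87.261, -4.893], TCP at [224.091, 556.587, 256.292] pointing down, gripper open.
Joint ranges: [-169.43, 169.43], [-51.17, 129.36], [1.28, 143.12], [-76.62, 256.62], [0, 156.53], [-152.29, 152.29]. Speed limits (degrees/s): [136.94, 136.94, 159.86, 180, 180, 180].

### API

Orientations are given as [roll, pitch, yaw] about the fixed x, y, z axes, in that order (R = Rz(yaw) Ry(pitch) Rx(roll)).
In Python, from bench import r gives the robot as it stands.
- The arm moves only by the tool apply_moves, never from a script. Its arguments are lists of equal length, an entry for each row: "angular": the turn, a rotation vector about the world's x, y, z in units of 8 degrees (1.0 is 8 degrees), a list of three; "travel": the shift along the world's x, y, z in units of 40 mm (1.0 is 40 mm), a list of three; "jaw": the opening, from 0 (shut) to 1 (fully open). A call has 1 to 20 rows; each row shifts and turns the commanded pose from where the row before left it; what a row does not reach is not made up. A row lasts 1/8 s, in which the tool goes at most 62.5 mm and 10.7 degrees, less where a joint would pass 70% of its speed; a pose out of reach is approached as far as the arm can. A call is refused whole if a number of a shift passes 1 or a number of a turn 1, either way. A call with a gripper value outside its range is refused whole. The fingers move at their own pace and stop on an object; "force" is the grip in N (left out, the last holds). Time passes only in rows, so rows that do not move let the fingers close. It gives the time, the measured TCP pose, the force, the opening and the grip force at its end, in the units of the state.
- r.sense(): the state, without advancing time (a new reading comes with each control period).
- r.snapshot(name): name is "scene" or "top"; returns a dict with "color" (384x512x3 uint8, red, green, blue), "fx", "fy", "cx", "cy" (pixels), "distortion" ([k1, k2, p1, p2, k3] as OpenCV has them; the pictures are not rectified), "R" (3x3) and "t" (3): a world point X has camera coordinates R X + t. Camera axes: x right, y down, z forward; pixel columns grow to the right and rows downward; lengths in mm; the calibration is good to about 2 mm. A picture is of the moment at which its call begins. There is no depth.
- r.hand_in(): hands the job in; it is judged then, once.
The state is a dict: "time": time; "joint_pos": joint angles; "qd": joint speeds; "joint_efforts": joint torques, N m; "tool_pos": TCP position; "tcp_rot": TCP orientation; "ft_force": force on the tool from outside, world axes, zero at the start; "wrist_torque": the same for the moment, N m; "finger_gap": finger opening in mm; "grip_force": force on a finger pad.
Only numpy, scipy, OpenCV 4.12 (cv2) and the standard library are available. Lean on these libraries where they do the work, as an engineer would, in place of code of your own. Each camera call takes 0.05 s, during which the arm holds its last target. There are 200 camera calls.

### The job

Somebody has dropped an unsized pin into the biggest hole of the gauge stand, where it rattles. Step it down the row, hole by hole, feeling gently whether the shank goes right through the plate, until a hole refuses it although it is set squarely on that hole; then put it into the smallest hole that it passes, all the way down with its collar on the plate, and let go. Never force it against the plate or let it drop, and leave the two pins in the wooden block alone.

Things in the scene. Friction and masses are not known exactly. Their poses are not given: they have to be found in the camera images.
- gauge: Steel hole-gauge stand, screwed down: base 90 x 250 x 8 mm, four spacers, and a level gauge plate 66 x 226 mm, 10 mm thick, top 85 mm above the table, 67 mm of free space below it. Five through holes in a row along the stand's y axis, 42 mm apart, of falling size. Origin: centre of the base's underside. Over 35 N of push by a pin scores the plate (60 N once home), and so does dropping it in; 3 to 8 N tell.
- hole1 (a point): Centre of the mouth (plate top) of the biggest hole, 24 mm, at the +y end of the stand (local y = +84 mm). The pin to be sized stands loosely in it at the start; it is no pin's right size.
- hole2 (a point): Centre of the mouth of the second hole, 21 mm (local y = +42 mm). z points up.
- hole3 (a point): Centre of the mouth of the third hole, 18 mm (local y = 0). z points up.
- hole4 (a point): Centre of the mouth of the fourth hole, 15 mm (local y = -42 mm). z points up.
- hole5 (a point): Centre of the mouth of the smallest hole, 12 mm (local y = -84 mm). z points up.
- returns_block: Light wooden block 62 x 160 mm (foot 74 x 172 mm), 85 mm high, fixed, with three 24 mm holes; the other two pins wait in two of them. Origin: centre of the underside.
- pin_a: One of three loose steel pins, 114 mm, 0.16 kg, heads alike: shank 70 mm long, 2 mm chamfer at the foot; collar 30 mm wide, 6 mm high, which seats on the plate; knurled grip 22 mm thick, 38 mm high. Shanks differ, 13 to 20 mm, unmarked: each slides with 1.2 mm to spare through one of holes 2 to 4 and is 1.8 mm too thick for the next. Which pin stands in hole1 varies. Origin: foot; z up.
- pin_a_head (a point): Middle of the knurled grip of pin_a on its axis: 98 mm above the foot, 28 mm above the collar's underside (so 28 mm above the plate when seated), 16 mm below the pin's top. Grasp it here.
- pin_a_foot (a point): Centre of the flat foot of pin_a's shank. z points up along the pin.
- pin_b: One of three loose steel pins, 114 mm, 0.16 kg, heads alike: shank 70 mm long, 2 mm chamfer at the foot; collar 30 mm wide, 6 mm high, which seats on the plate; knurled grip 22 mm thick, 38 mm high. Shanks differ, 13 to 20 mm, unmarked: each slides with 1.2 mm to spare through one of holes 2 to 4 and is 1.8 mm too thick for the next. Which pin stands in hole1 varies. Origin: foot; z up.
- pin_b_head (a point): Middle of the knurled grip of pin_b on its axis: 98 mm above the foot, 28 mm above the collar's underside (so 28 mm above the plate when seated), 16 mm below the pin's top. Grasp it here.
- pin_b_foot (a point): Centre of the flat foot of pin_b's shank. z points up along the pin.
- pin_c: One of three loose steel pins, 114 mm, 0.16 kg, heads alike: shank 70 mm long, 2 mm chamfer at the foot; collar 30 mm wide, 6 mm high, which seats on the plate; knurled grip 22 mm thick, 38 mm high. Shanks differ, 13 to 20 mm, unmarked: each slides with 1.2 mm to spare through one of holes 2 to 4 and is 1.8 mm too thick for the next. Which pin stands in hole1 varies. Origin: foot; z up.
- pin_c_head (a point): Middle of the knurled grip of pin_c on its axis: 98 mm above the foot, 28 mm above the collar's underside (so 28 mm above the plate when seated), 16 mm below the pin's top. Grasp it here.
- pin_c_foot (a point): Centre of the flat foot of pin_c's shank. z points up along the pin.
Things that resemble listed ones, but are neither listed nor needed, are in the scene too. Leave any blue or red look-alike of the pin_a alone.

How it is judged (in metres and radians):
On the way, in this order (a step that is already met when the one before it is completed fails the run):
1. the pin's shank has gone through the plate (8 mm or more) in the smallest hole that takes it (((horizontal distance between pin_a_foot and hole2 below 0.004 m and z of pin_a_foot in the frame of hole2 below -0.008 m) or (horizontal distance between pin_b_foot and hole3 below 0.004 m and z of pin_b_foot in the frame of hole3 below -0.008 m) or (horizontal distance between pin_c_foot and hole4 below 0.004 m and z of pin_c_foot in the frame of hole4 below -0.008 m))), for 0.05 s.
2. the pin, upright, has been pressed (over 2 N) on the next smaller hole, within 4 mm of its centre, and was refused (((horizontal distance between pin_a_foot and hole3 below 0.004 m and z of pin_a_foot in the frame of hole3 below 0.003 m and angle between pin_a_foot's own z axis and vertical below 0.15 rad and contact force between pin_a and gauge above 2 N) or (horizontal distance between pin_b_foot and hole4 below 0.004 m and z of pin_b_foot in the frame of hole4 below 0.003 m and angle between pin_b_foot's own z axis and vertical below 0.15 rad and contact force between pin_b and gauge above 2 N) or (horizontal distance between pin_c_foot and hole5 below 0.004 m and z of pin_c_foot in the frame of hole5 below 0.003 m and angle between pin_c_foot's own z axis and vertical below 0.15 rad and contact force between pin_c and gauge above 2 N))), for 0.1 s.
At the end, for the whole second after the job is handed in: The pin that stood in the biggest hole stands in the smallest hole that it passes, its collar down on the plate (within 2.5 mm), upright within 0.05 rad, at rest; the other two pins are within 15 mm of where they stood (((horizontal distance between pin_a_foot and hole2 below 0.004 m and z of pin_a_foot in the frame of hole2 below -0.0675 m and angle between pin_a_foot's own z axis and vertical below 0.05 rad and linear speed of pin_a below 0.02 m/s and distance of each of pin_b_head, pin_c_head from where it was at the start of the episode below 0.015 m and not (horizontal distance between pin_b_head and hole1 below 0.03 m) and not (horizontal distance between pin_c_head and hole1 below 0.03 m)) or (horizontal distance between pin_b_foot and hole3 below 0.004 m and z of pin_b_foot in the frame of hole3 below -0.0675 m and angle between pin_b_foot's own z axis and vertical below 0.05 rad and linear speed of pin_b below 0.02 m/s and distance of each of pin_a_head, pin_c_head from where it was at the start of the episode below 0.015 m and not (horizontal distance between pin_a_head and hole1 below 0.03 m) and not (horizontal distance between pin_c_head and hole1 below 0.03 m)) or (horizontal distance between pin_c_foot and hole4 below 0.004 m and z of pin_c_foot in the frame of hole4 below -0.0675 m and angle between pin_c_foot's own z axis and vertical below 0.05 rad and linear speed of pin_c below 0.02 m/s and distance of each of pin_a_head, pin_b_head from where it was at the start of the episode below 0.015 m and not (horizontal distance between pin_a_head and hole1 below 0.03 m) and not (horizontal distance between pin_b_head and hole1 below 0.03 m)))); the robot touches nothing.
It fails at once if a pin is forced on the gauge plate with more than 35 N while it is being tried (foot less than 60 mm below the plate's top) ((contact force between pin_a and gauge above 35 N and z of pin_a_foot in the frame of hole1 above -0.06 m) or (contact force between pin_b and gauge above 35 N and z of pin_b_foot in the frame of hole1 above -0.06 m) or (contact force between pin_c and gauge above 35 N and z of pin_c_foot in the frame of hole1 above -0.06 m)).
It fails at once if a pin is rammed home on the gauge plate with more than 60 N (contact force between any of pin_a, pin_b, pin_c and gauge above 60 N).
It fails at once if a pin is dropped: it falls faster than 0.35 m/s (a drop of over 6 mm) with no finger on it ((linear speed of pin_a above 0.35 m/s and contact force between the fingers and pin_a below 0.1 N) or (linear speed of pin_b above 0.35 m/s and contact force between the fingers and pin_b below 0.1 N) or (linear speed of pin_c above 0.35 m/s and contact force between the fingers and pin_c below 0.1 N)).
It fails at once if the robot strikes the gauge stand itself with more than 50 N (contact force between any of the fingers, the arm and gauge above 50 N).
It also fails if it takes over 67 s, if anything falls off the work surface, if the arm or the gripper's body presses on something with over 40 N, if the wrist force passes 120 N, or if a joint passes its speed limit or range.

## Working session

There is one attempt and no reset: what is moved stays moved. The work goes in short steps, Python scripts to look and compute and a tool call to move; the robot and the scene stay as the last step left them, time stands still between calls to the robot, and variables do not carry over. Pictures are saved under pics/ and viewed, at most 10 in all, crops included, and the job is handed in when it is done.

Besides the shell and the picture viewer there is one more tool, called after "Emit:" as name(argument=value, ...) on one line, values as JSON. apply_moves: Moves the arm, as the interface text tells. Its arguments: {"type":"object","properties":{"angular":{"type":"array"},"travel":{"type":"array"},"jaw":{"type":"array"},"force":{"type":"number"}},"required":["angular","travel","jaw"]}

```bash
mkdir -p pics; python3 - <<'E'
from bench import r
import cv2,pickle
d={}
for n in("scene","top"):
    s=r.snapshot(n);d[n]=s
    cv2.imwrite(f"pics/{n}0.png",s["color"][:,:,::-1])
    print(n,s["fx"],s["cx"],s["cy"],s["distortion"],s["R"],s["t"])
pickle.dump(d,open("d0.pkl","wb"));print(r.sense())
E
```

```text
scene 413.26525947761644 256.4875349554217 190.35689933041107 [0.05116136 0.         0.         0.         0.        ] [[ 0.54937434 -0.83555296  0.00625195]
 [-0.4896097  -0.3279625  -0.80791271]
 [ 0.67710426  0.4407855  -0.58926901]] [-280.7332876   324.5769619   908.38909939]
top 356.27204170820283 258.11271206948385 189.640944528418 [-0.06683779  0.          0.          0.          0.        ] [[ 0.01747326 -0.9996729  -0.0186758 ]
 [-0.99655994 -0.01589934 -0.0813357 ]
 [ 0.08101217  0.02003275 -0.99651177]] [  -2.77903626  473.17198156 1007.396943  ]
{'time': 0.1, 'joint_pos': array([ 6.31758493e+01,  7.51023405e+00,  8.53223183e+01,  7.53675109e-04,
        8.72628612e+01, -4.89323175e+00]), 'qd': array([ 0.06319877, -0.06465286, -0.01657852, -0.00818697,  0.01758379,
       -0.02720978]), 'joint_efforts': array([ 9.65910222e-04, -5.70954323e+01, -5.01939547e+01, -2.09016493e-04,
        8.04132462e-03,  5.80544133e-05]), 'tool_pos': array([223.86470076, 556.18455888, 255.36192524]), 'tcp_rot': array([-1.79904998e+02, -8.88871121e-03,  1.58069037e+02]), 'ft_force': array([-0.24926146,  0.23247444, -0.01681203]), 'wrist_torque': array([-0.01925961, -0.03156101, -0.00306801]), 'grip_force': 0.0, 'finger_gap': 85.26528828497372}
```

View pics/top0.png

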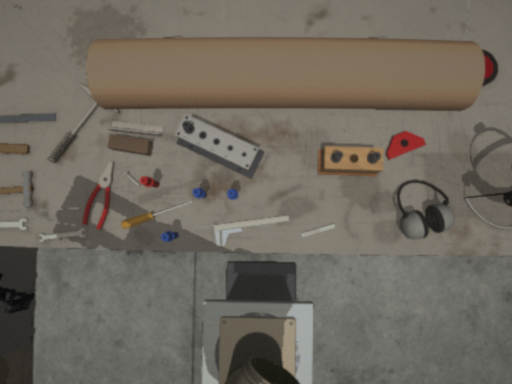

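View pics/scene0.png

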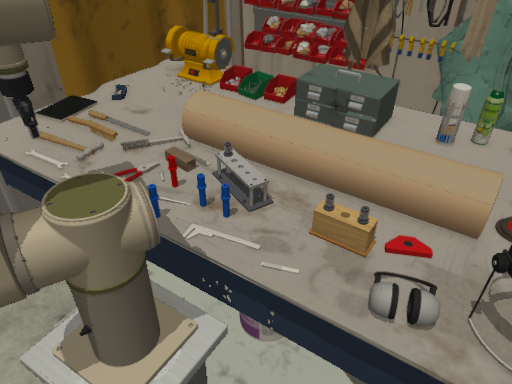

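The top view shows the gauge at about (218,145), with the pin in its upper-left end (187,125) and the block at (350,158). In the scene view the pin is at (228,150) and blue and red look-alikes stand nearby.

```bash
cat > h.py <<'E'
import numpy as np,cv2
def K(s): return np.array([[s["fx"],0,s["cx"]],[0,s["fy"],s["cy"]],[0,0,1.]])
def ray(s,p,z):
    "pixel(s) -> world point on plane z"
    u=cv2.undistortPoints(np.array(p,float).reshape(-1,1,2),K(s),np.array(s["distortion"])).reshape(-1,2)
    R=np.array(s["R"]);c=-R.T@np.array(s["t"])
    d=np.c_[u,np.ones(len(u))]@R
    return c+d*((z-c[2])/d[:,2])[:,None]
def proj(s,X):
    return cv2.projectPoints(np.array(X,float).reshape(-1,1,3),cv2.Rodrigues(np.array(s["R"]))[0],np.array(s["t"],float),K(s),np.array(s["distortion"]))[0].reshape(-1,2)
E
python3 - <<'E'
from h import *;import pickle
d=pickle.load(open("d0.pkl","rb"))
s=d["top"];im=s["color"]
a=cv2.resize(im[105:185,165:275,::-1],None,fx=7,fy=7,interpolation=cv2.INTER_CUBIC);cv2.imwrite("pics/tc.png",a)
b=cv2.resize(d["scene"]["color"][135:215,200:290,::-1],None,fx=7,fy=7,interpolation=cv2.INTER_CUBIC);cv2.imwrite("pics/sc.png",b)
g=im.min(2);sat=im.max(2).astype(int)-g
m=((g>135)&(sat<25)).astype(np.uint8)
m2=np.zeros_like(m);m2[105:185,165:275]=m[105:185,165:275]
cs,h=cv2.findContours(m2,cv2.RETR_CCOMP,cv2.CHAIN_APPROX_NONE)
for c,hh in zip(cs,h[0]):
    if len(c)>6:
        M=cv2.moments(c);p=(M["m10"]/M["m00"],M["m01"]/M["m00"]) if M["m00"] else c.mean((0,1))
        print(len(c),M["m00"],hh[3],np.round(p,2),ray(s,p,85).round(1))
        if M["m00"]>800:
            q=cv2.boxPoints(cv2.minAreaRect(c));print(q,ray(s,q,85).round(1))
E
```

```text
186 1157.0 -1 [223.37 144.77] [[589.4 100.9  85. ]]
[[179.5949  136.01096]
 [188.63869 116.63141]
 [256.57666 148.33578]
 [247.53285 167.71533]] [[612.6 222.7  85. ]
 [667.5 199.7  85. ]
 [580.7  10.   85. ]
 [527.   33.6  85. ]]
23 53.5 1 [243.73 153.91] [[564.8  44.7  85. ]]
26 67.0 1 [229.72 147.47] [[582.1  83.4  85. ]]
30 86.0 1 [215.91 141.17] [[599.1 121.7  85. ]]
11 10.5 1 [210.21 129.7 ] [[631.1 138.4  85. ]]
41 132.5 1 [201.37 135.16] [[615.5 162.4  85. ]]
```

View pics/tc.png

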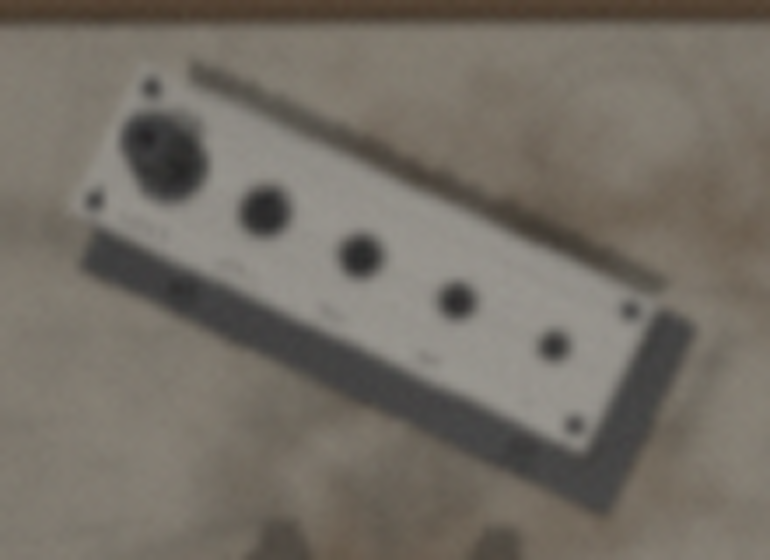

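View pics/sc.png

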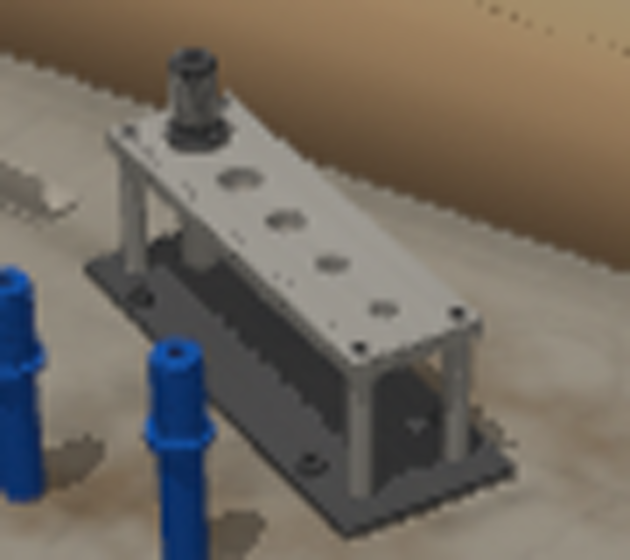

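The top crop shows holes 2–5 at about (265,210), (360,257), (457,300), (554,346). The pin's top in hole 1 is at (147,138). In the scene crop the pin's top is at (193,60) and the hole mouths at (240,178), (286,220), (333,264), (383,308).

```bash
python3 - <<'E'
from h import *;import pickle
d=pickle.load(open("d0.pkl","rb"))
o=lambda L,x,y:[(a/7-.43+x,b/7-.43+y) for a,b in L]
print("top holes2-5",ray(d["top"],o([(265,210),(360,257),(457,300),(554,346)],165,105),85).round(1))
print("scene holes",ray(d["scene"],o([(240,178),(286,220),(333,264),(383,308)],200,135),85).round(1))
print("pin top",ray(d["top"],o([(147,138)],165,105),129),ray(d["scene"],o([(193,58)],200,135),129))
def cor(n,L,x,y):print(n,ray(d[n],o(L,x,y),85).round(1).tolist(),ray(d[n],o(L,x,y),85).mean(0))
cor("top",[(151,88),(95,200),(574,424),(630,310)],165,105)
cor("scene",[(129,131),(360,348),(458,313)],200,135)
E
```

```text
top holes2-5 [[617.2 159.5  85. ]
 [598.8 121.5  85. ]
 [582.2  83.   85. ]
 [564.5  44.7  85. ]]
scene holes [[618.  159.2  85. ]
 [600.4 120.7  85. ]
 [582.5  82.5  85. ]
 [566.1  44.9  85. ]]
pin top [[633.96677361 197.13229929 129.        ]] [[634.61657719 196.76212131 129.        ]]
top [[666.0, 206.6, 85.0], [620.6, 227.1, 85.0], [534.0, 36.3, 85.0], [579.1, 15.4, 85.0]] [599.92983311 121.3477583   85.        ]
scene [[622.8, 227.8, 85.0], [535.4, 36.4, 85.0], [581.0, 15.7, 85.0]] [579.74529589  93.29000799  85.        ]
```

Emit:
apply_moves(angular=[[0, 0, -0.1], [0, 0, -0.1], [0, 0, -0.1], [0, 0, 0], [0, 0, 0], [0, 0, 0], [0, 0, 0], [0, 0, 0], [0, 0, 0], [0, 0, 0], [0, 0, 0], [0, 0, 0], [0, 0, 0], [0, 0, 0], [0, 0, 0]], travel=[[0.5, -0.4, 0], [0.85, -0.75, 0], [0.85, -0.75, 0], [0.85, -0.75, 0], [0.85, -0.75, 0], [0.85, -0.75, 0], [0.85, -0.75, 0], [0.85, -0.75, 0], [0.85, -0.75, 0], [0.85, -0.75, 0], [0.85, -0.75, 0], [0.85, -0.75, 0], [0.4, -0.33, -1], [0, 0, -0.5], [0, 0, 0]], jaw=[1, 1, 1, 1, 1, 1, 1, 1, 1, 1, 1, 1, 1, 1, 1])

```text
time: 1.98
tool_pos: [632.0, 197.4, 193.2]
tcp_rot: [-179.8, -0.3, 155.7]
ft_force: [0.1, 1.0, 0.9]
finger_gap: 85.1
grip_force: 0.0
```

Emit:
apply_moves(angular=[[0, 0, 0], [0, 0, 0], [0, 0, 0], [0, 0, 0], [0, 0, 0]], travel=[[0, 0, -0.6], [0, 0, -0.6], [0, 0, -0.4], [0, 0, -0.15], [0, 0, 0]], jaw=[1, 1, 1, 1, 1])

```text
time: 2.6
tool_pos: [634.1, 197.7, 126.8]
tcp_rot: [180.0, 0.0, 155.7]
ft_force: [0.4, 0.3, 0.8]
finger_gap: 85.3
grip_force: 0.0
```

```bash
python3 - <<'E'
from bench import r
import cv2,numpy as np
ims=[]
for n,(x,y) in {"scene":(190,110),"top":(165,95)}.items():
    s=r.snapshot(n);ims.append(cv2.resize(s["color"][y:y+100,x:x+70,::-1],None,fx=5,fy=5,interpolation=cv2.INTER_CUBIC))
cv2.imwrite("pics/g1.png",np.hstack(ims));q=r.sense();print(q["tool_pos"],q["tcp_rot"],q["ft_force"])
E
```

```text
[634.70939127 197.65092444 127.5970573 ] [1.79941194e+02 7.69932792e-02 1.55674210e+02] [0.32412768 0.27141922 0.53300844]
```

View pics/g1.png

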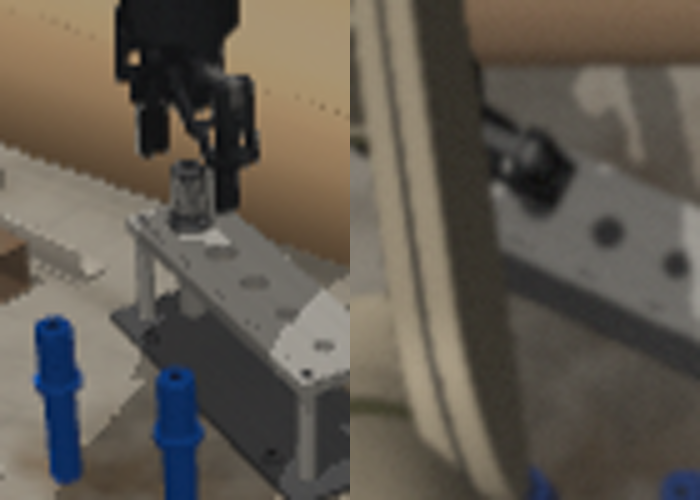

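The fingers stand open on either side of the pin's grip (scene part at (190,195)), with the TCP about 8 mm above the grasp height. I'll go down and close.

Emit:
apply_moves(angular=[[0, 0, 0], [0, 0, 0], [0, 0, 0], [0, 0, 0], [0, 0, 0], [0, 0, 0], [0, 0, 0], [0, 0, 0], [0, 0, 0], [0, 0, 0], [0, 0, 0]], travel=[[0, 0, -0.1], [0, 0, -0.11], [0, 0, 0], [0, 0, 0], [0, 0, 0], [0, 0, 0], [0, 0, 0], [0, 0, 0], [0, 0, 0], [0, 0, 0], [0, 0, 0]], jaw=[1, 1, 0.7, 0.4, 0.2, 0.1, 0.1, 0.1, 0.1, 0.1, 0.1], force=40)

```text
time: 4.08
tool_pos: [634.3, 197.4, 118.2]
tcp_rot: [180.0, 0.0, 155.7]
ft_force: [-0.7, -1.4, 4.3]
finger_gap: 21.1
grip_force: 39.2
```

Emit:
apply_moves(angular=[[0, 0, 0], [0, 0, 0], [0, 0, 0], [0, 0, 0], [0, 0, 0], [0, 0, 0], [0, 0, 0], [0, 0, 0], [0, 0, 0], [0, 0, 0]], travel=[[0, 0, 0.2], [0, 0, 0.4], [0, 0, 0.4], [0, 0, 0.4], [0, 0, 0.4], [0, 0, 0.2], [-0.2, -0.47, 0], [-0.23, -0.47, 0], [0, 0, 0], [0, 0, 0]], jaw=[0.1, 0.1, 0.1, 0.1, 0.1, 0.1, 0.1, 0.1, 0.1, 0.1])

```text
time: 5.32
tool_pos: [617.0, 160.1, 197.9]
tcp_rot: [180.0, -0.0, 155.7]
ft_force: [0.9, -0.5, -1.5]
finger_gap: 21.1
grip_force: 39.3
```

```bash
python3 - <<'E'
from bench import r
import cv2,numpy as np
ims=[]
for n,(x,y) in {"scene":(190,110),"top":(165,95)}.items():
    s=r.snapshot(n);ims.append(cv2.resize(s["color"][y:y+85,x:x+65,::-1],None,fx=6,fy=6,interpolation=cv2.INTER_CUBIC))
cv2.imwrite("pics/g2.png",np.hstack(ims));q=r.sense();print(q["tool_pos"],q["tcp_rot"],q["ft_force"])
E
```

```text
[617.04673436 160.3607371  197.87606013] [ 1.79985915e+02 -4.83551881e-03  1.55689655e+02] [ 0.21080598  0.50981124 -1.30703107]
```

View pics/g2.png

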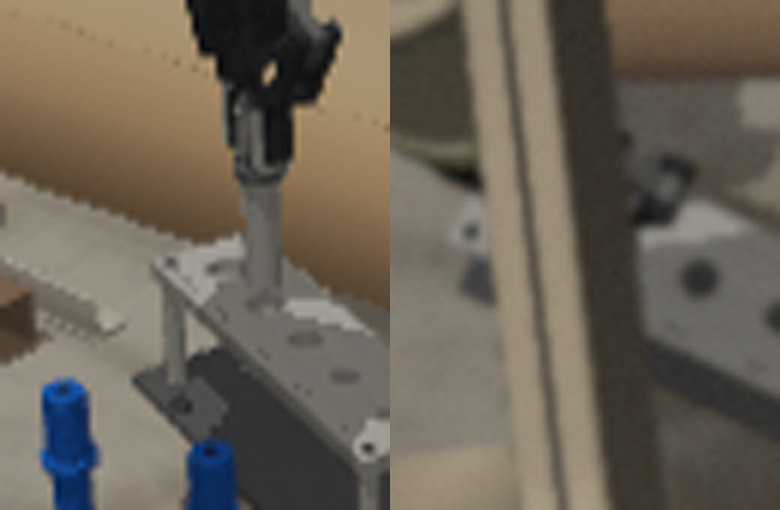

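The pin is held upright, with its foot (scene part at (262,300)) right at hole 2 and about 10 mm above the plate. Next I'll approach and feel in small steps.

Emit:
apply_moves(angular=[[0, 0, 0], [0, 0, 0], [0, 0, 0], [0, 0, 0], [0, 0, 0], [0, 0, 0]], travel=[[0, -0.02, -0.1], [0, 0, -0.1], [0, 0, -0.04], [0, 0, -0.02], [0, 0, -0.02], [0, 0, 0]], jaw=[0.1, 0.1, 0.1, 0.1, 0.1, 0.1])

```text
time: 6.18
tool_pos: [616.9, 159.0, 186.8]
tcp_rot: [180.0, 0.0, 155.7]
ft_force: [-0.2, 0.4, -2.2]
finger_gap: 21.4
grip_force: 39.3
```

Emit:
apply_moves(angular=[[0, 0, 0], [0, 0, 0], [0, 0, 0], [0, 0, 0]], travel=[[0, 0, -0.02], [0, 0, -0.02], [0, 0, -0.02], [0, 0, 0]], jaw=[0.1, 0.1, 0.1, 0.1])

```text
time: 6.68
tool_pos: [616.8, 159.0, 184.2]
tcp_rot: [-180.0, -0.0, 155.7]
ft_force: [-0.1, 0.0, -1.4]
finger_gap: 20.9
grip_force: 39.3
```

Foot is 4 mm in, free. Go on to about 14 mm.

Emit:
apply_moves(angular=[[0, 0, 0], [0, 0, 0], [0, 0, 0], [0, 0, 0], [0, 0, 0], [0, 0, 0]], travel=[[0, 0, -0.04], [0, 0, -0.04], [0, 0, -0.06], [0, 0, -0.06], [0, 0, -0.05], [0, 0, 0]], jaw=[0.1, 0.1, 0.1, 0.1, 0.1, 0.1])

```text
time: 7.42
tool_pos: [616.7, 159.0, 173.9]
tcp_rot: [-180.0, -0.0, 155.7]
ft_force: [0.1, -0.3, -1.9]
finger_gap: 21.0
grip_force: 39.3
```

Emit:
apply_moves(angular=[[0, 0, 0], [0, 0, 0], [0, 0, 0], [0, 0, 0], [0, 0, 0], [0, 0, 0], [0, 0, 0], [0, 0, 0], [0, 0, 0], [0, 0, 0]], travel=[[0, 0, 0.15], [0, 0, 0.2], [0, 0, 0.2], [-0.2, -0.45, 0], [-0.23, -0.51, 0], [0, 0, 0], [0, 0, -0.1], [0, 0, -0.05], [0, 0, 0], [0, 0, 0]], jaw=[0.1, 0.1, 0.1, 0.1, 0.1, 0.1, 0.1, 0.1, 0.1, 0.1])

```text
time: 8.68
tool_pos: [599.7, 120.9, 190.2]
tcp_rot: [-180.0, -0.0, 155.7]
ft_force: [0.3, 0.2, -1.1]
finger_gap: 20.9
grip_force: 39.5
```

Emit:
apply_moves(angular=[[0, 0, 0], [0, 0, 0], [0, 0, 0], [0, 0, 0]], travel=[[0, 0, -0.02], [0, 0, -0.02], [0, 0, -0.02], [0, 0, 0]], jaw=[0.1, 0.1, 0.1, 0.1])

```text
time: 9.18
tool_pos: [599.6, 120.6, 187.8]
tcp_rot: [-180.0, -0.0, 155.7]
ft_force: [-0.6, -0.2, -1.4]
finger_gap: 21.0
grip_force: 39.5
```

Emit:
apply_moves(angular=[[0, 0, 0], [0, 0, 0], [0, 0, 0], [0, 0, 0]], travel=[[0, 0, -0.02], [0, 0, -0.02], [0, 0, 0], [0, 0, 0]], jaw=[0.1, 0.1, 0.1, 0.1])

```text
time: 9.68
tool_pos: [599.8, 120.6, 186.6]
tcp_rot: [180.0, 0.0, 155.7]
ft_force: [-0.5, -1.3, 0.5]
finger_gap: 20.9
grip_force: 39.7
```

Emit:
apply_moves(angular=[[0, 0, 0], [0, 0, 0], [0, 0, 0]], travel=[[0, 0, -0.02], [0, 0, 0], [0, 0, 0]], jaw=[0.1, 0.1, 0.1])

```text
time: 10.05
tool_pos: [600.0, 120.6, 186.4]
tcp_rot: [180.0, 0.1, 155.7]
ft_force: [-1.6, -0.1, 5.0]
finger_gap: 20.6
grip_force: 40.3
```

Emit:
apply_moves(angular=[[0, 0, 0], [0, 0, 0], [0, 0, 0]], travel=[[0, 0, -0.015], [0, 0, 0], [0, 0, 0]], jaw=[0.1, 0.1, 0.1])

```text
time: 10.42
tool_pos: [600.2, 120.6, 186.3]
tcp_rot: [180.0, 0.1, 155.7]
ft_force: [-2.4, -0.0, 8.5]
finger_gap: 21.2
grip_force: 40.6
```

Emit:
apply_moves(angular=[[0, 0, 0], [0, 0, 0], [0, 0, 0]], travel=[[-0.02, 0, 0], [0, 0, 0], [0, 0, 0]], jaw=[0.1, 0.1, 0.1])

```text
time: 10.8
tool_pos: [599.7, 120.7, 186.3]
tcp_rot: [179.9, 0.1, 155.7]
ft_force: [-0.7, 1.5, 6.1]
finger_gap: 21.1
grip_force: 40.3
```

Emit:
apply_moves(angular=[[0, 0, 0], [0, 0, 0], [0, 0, 0]], travel=[[0, 0.02, 0], [0, 0, 0], [0, 0, 0]], jaw=[0.1, 0.1, 0.1])

```text
time: 11.18
tool_pos: [599.7, 121.1, 186.3]
tcp_rot: [180.0, 0.1, 155.7]
ft_force: [-1.4, -0.6, 6.8]
finger_gap: 20.8
grip_force: 40.5
```

Emit:
apply_moves(angular=[[0, 0, 0], [0, 0, 0], [0, 0, 0]], travel=[[-0.02, 0, 0], [0, 0, 0], [0, 0, 0]], jaw=[0.1, 0.1, 0.1])

```text
time: 11.55
tool_pos: [599.2, 121.1, 186.3]
tcp_rot: [179.9, 0.2, 155.7]
ft_force: [0.3, -1.7, 6.2]
finger_gap: 20.8
grip_force: 40.3
```

Emit:
apply_moves(angular=[[0, 0, 0], [0, 0, 0], [0, 0, 0]], travel=[[0, -0.04, 0], [0, 0, 0], [0, 0, 0]], jaw=[0.1, 0.1, 0.1])

```text
time: 11.92
tool_pos: [599.2, 120.3, 186.4]
tcp_rot: [179.9, 0.1, 155.7]
ft_force: [0.8, 2.4, 6.1]
finger_gap: 21.0
grip_force: 40.2
```

```bash
python3 - <<'E'
from bench import r
import cv2,numpy as np
s=r.snapshot("scene")["color"]
c=s[135:180,215:275]
cv2.imwrite("pics/g3.png",cv2.resize(s[110:190,205:285,::-1],None,fx=7,fy=7,interpolation=cv2.INTER_CUBIC))
for y in range(138,170,2): print(y,c[y-135].mean(1).round().astype(int)[5:50])
E
```

```text
138 [ 98  99 100 101 102 104 105 106 108 108 109 111 112 112 116  41  60  77
  60  92  87  23  23  22  20  29 122 123 123 124 124 125 126 126 126 127
 128 128 129 130 130 131 131 132 133]
140 [ 92  94  95  96  97  98  99  99 100 101 103 104 106 107 114  41  60  91
  74  78  94  37  24  26  26  29 119 120 120 121 121 122 122 122 123 124
 125 125 125 126 126 127 128 128 127]
142 [ 86  87  89  89  91  92  93  93  94  96  96  98  98  99  99  45  45  94
  74  77  94  39  25  23  25  28 114 115 116 117 117 118 119 119 120 120
 121 121 122 123 124 123 124 125 125]
144 [ 80  81  82  83  84  85  86  87  88  90  90  92  93  94  94  95  71  88
  82  78  94  46  26  25  25  27 107 108 110 110 111 113 114 114 116 117
 117 118 119 119 119 120 121 122 122]
146 [ 75  75  76  77  78  79  80  81  82  83  84  85  86  88  89  89  76  54
  50  76  94  56  31  43  44  66 101 101 103 104 105 106 107 108 109 110
 112 113 113 114 116 116 116 118 118]
148 [ 70  71  71  72  73  73  75  75  76  95  88  81 125  96  82  83  53  58
  63  70  58  66  62  46  54  94  95  96  97  98  99 100 100 102 103 104
 105 106 1
[... 1207 characters left out ...]
7 103 101 115 114 108 101
  94 102 103  99  91  78 108 109 108 108 116 122 122 121 121  83  83  84
  85  71  71  72  69  71  71  73  73]
164 [ 95 141 139 130 111  94 122 153 154 108 109 109 108 107 107 108 108 106
  78  85 101  99  91  78 109 108 108 108 109 109 112  89  86  85  86  85
  85  85  84  83  81  83  83  70  71]
166 [ 84 141 141 141 141 140 103  90  82 106 109 108 108 108 109 107 108 127
  80  84  88  88  90  87 121 158 157 155 118 155 156 118 107  99  92  91
  88  85  85  85  85  85  84  82  83]
168 [ 84 138 132  93 103  51  51  52  66  72  81 106 108  91 106 108 108 107
 108 109 100 108 108 109 111 153 152 152 152 156 154 155 156 155 154 110
  96  91  92  91  92  91  89  88  86]
```

View pics/g3.png

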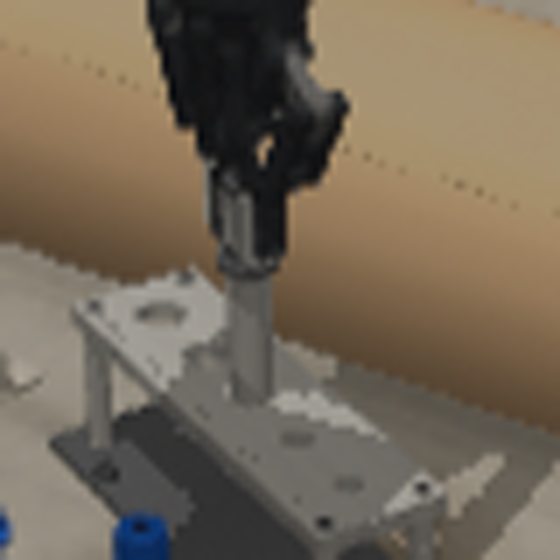

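The shank looks 6.4 px (about 20 mm) wide, and its foot sits squarely on hole 3 at (250,395). It stayed at the same height through all the small sideways tries, so hole 3 refuses it. Back to hole 2.

Emit:
apply_moves(angular=[[0, 0, 0], [0, 0, 0], [0, 0, 0], [0, 0, 0], [0, 0, 0], [0, 0, 0], [0, 0, 0]], travel=[[0, 0, 0.1], [0, 0, 0.2], [0.22, 0.48, 0], [0.22, 0.48, 0], [0, 0, 0], [0, 0, 0], [0, 0, 0]], jaw=[0.1, 0.1, 0.1, 0.1, 0.1, 0.1, 0.1])

```text
time: 12.85
tool_pos: [615.4, 157.5, 196.8]
tcp_rot: [-180.0, -0.0, 155.6]
ft_force: [0.6, -0.6, -1.7]
finger_gap: 20.7
grip_force: 39.6
```

Emit:
apply_moves(angular=[[0, 0, 0], [0, 0, 0], [0, 0, 0], [0, 0, 0], [0, 0, 0]], travel=[[0.037, 0.037, -0.1], [0, 0, -0.08], [0, 0, -0.04], [0, 0, 0], [0, 0, 0]], jaw=[0.1, 0.1, 0.1, 0.1, 0.1])

```text
time: 13.48
tool_pos: [617.2, 159.7, 188.2]
tcp_rot: [180.0, 0.0, 155.7]
ft_force: [0.3, -0.7, -0.9]
finger_gap: 20.8
grip_force: 39.6
```

Emit:
apply_moves(angular=[[0, 0, 0], [0, 0, 0], [0, 0, 0], [0, 0, 0]], travel=[[0, 0, -0.02], [0, 0, -0.02], [0, 0, -0.02], [0, 0, 0]], jaw=[0.1, 0.1, 0.1, 0.1])

```text
time: 13.98
tool_pos: [617.1, 159.7, 185.6]
tcp_rot: [-180.0, -0.0, 155.7]
ft_force: [-0.1, 0.4, -1.3]
finger_gap: 20.7
grip_force: 39.6
```

Emit:
apply_moves(angular=[[0, 0, 0], [0, 0, 0], [0, 0, 0], [0, 0, 0], [0, 0, 0]], travel=[[0, -0.01, -0.02], [0, 0, -0.02], [0, 0, -0.02], [0, 0, -0.02], [0, 0, 0]], jaw=[0.1, 0.1, 0.1, 0.1, 0.1])

```text
time: 14.6
tool_pos: [617.1, 159.3, 182.3]
tcp_rot: [-180.0, -0.0, 155.7]
ft_force: [0.5, -0.5, -2.0]
finger_gap: 20.6
grip_force: 39.6
```

Emit:
apply_moves(angular=[[0, 0, 0], [0, 0, 0], [0, 0, 0], [0, 0, 0], [0, 0, 0], [0, 0, 0], [0, 0, 0], [0, 0, 0], [0, 0, 0]], travel=[[0, 0, -0.05], [0, 0, -0.05], [0, 0, -0.05], [0, 0, -0.05], [0, 0, -0.08], [0, 0, -0.08], [0, 0, -0.08], [0, 0, -0.08], [0, 0, 0]], jaw=[0.1, 0.1, 0.1, 0.1, 0.1, 0.1, 0.1, 0.1, 0.1])

```text
time: 15.72
tool_pos: [616.9, 159.2, 161.2]
tcp_rot: [-180.0, -0.0, 155.7]
ft_force: [0.0, 0.5, -2.0]
finger_gap: 21.1
grip_force: 39.6
```

Emit:
apply_moves(angular=[[0, 0, 0], [0, 0, 0], [0, 0, 0], [0, 0, 0], [0, 0, 0], [0, 0, 0], [0, 0, 0], [0, 0, 0], [0, 0, 0]], travel=[[0, 0, -0.1], [0, 0, -0.1], [0, 0, -0.1], [0, 0, -0.1], [0, 0, -0.1], [0, 0, -0.1], [0, 0, -0.1], [0, 0, -0.08], [0, 0, 0]], jaw=[0.1, 0.1, 0.1, 0.1, 0.1, 0.1, 0.1, 0.1, 0.1])

```text
time: 16.85
tool_pos: [616.9, 159.2, 130.0]
tcp_rot: [-180.0, -0.0, 155.7]
ft_force: [0.3, -0.4, -0.7]
finger_gap: 21.0
grip_force: 39.6
```

Emit:
apply_moves(angular=[[0, 0, 0], [0, 0, 0], [0, 0, 0], [0, 0, 0], [0, 0, 0], [0, 0, 0]], travel=[[0, 0, -0.08], [0, 0, -0.08], [0, 0, -0.06], [0, 0, -0.03], [0, 0, 0], [0, 0, 0]], jaw=[0.1, 0.1, 0.1, 0.1, 0.1, 0.1])

```text
time: 17.6
tool_pos: [617.3, 159.3, 120.6]
tcp_rot: [180.0, 0.0, 155.7]
ft_force: [0.4, 0.1, -2.3]
finger_gap: 20.9
grip_force: 39.6
```

Emit:
apply_moves(angular=[[0, 0, 0], [0, 0, 0], [0, 0, 0], [0, 0, 0]], travel=[[0, 0, -0.02], [0, 0, -0.02], [0, 0, 0], [0, 0, 0]], jaw=[0.1, 0.1, 0.1, 0.1])

```text
time: 18.1
tool_pos: [617.2, 159.3, 118.9]
tcp_rot: [-180.0, -0.0, 155.7]
ft_force: [-0.2, -0.7, -2.0]
finger_gap: 20.8
grip_force: 39.6
```

Emit:
apply_moves(angular=[[0, 0, 0], [0, 0, 0], [0, 0, 0]], travel=[[0, 0, -0.02], [0, 0, 0], [0, 0, 0]], jaw=[0.1, 0.1, 0.1])

```text
time: 18.48
tool_pos: [617.2, 159.3, 118.2]
tcp_rot: [180.0, 0.0, 155.7]
ft_force: [0.1, 0.7, -1.5]
finger_gap: 20.6
grip_force: 39.9
```

Emit:
apply_moves(angular=[[0, 0, 0], [0, 0, 0], [0, 0, 0]], travel=[[0, 0, -0.02], [0, 0, 0], [0, 0, 0]], jaw=[0.1, 0.1, 0.1])

```text
time: 18.85
tool_pos: [617.3, 159.3, 118.1]
tcp_rot: [180.0, 0.0, 155.7]
ft_force: [-3.2, -1.2, 5.8]
finger_gap: 21.0
grip_force: 40.3
```

Collar is on the plate (about 7 N, same TCP height as at the grasp). Release and rise.

Emit:
apply_moves(angular=[[0, 0, 0], [0, 0, 0], [0, 0, 0], [0, 0, 0], [0, 0, 0], [0, 0, 0], [0, 0, 0], [0, 0, 0]], travel=[[0, 0, 0], [0, 0, 0], [0, 0, 0], [0, 0, 0], [0, 0, 0], [0, 0, 0], [0, 0, 0], [0, 0, 0]], jaw=[0.28, 0.35, 0.45, 0.6, 0.8, 1, 1, 1])

```text
time: 19.85
tool_pos: [617.2, 159.3, 117.3]
tcp_rot: [-180.0, 0.0, 155.7]
ft_force: [0.4, 0.1, 0.8]
finger_gap: 85.5
grip_force: 0.0
```

Emit:
apply_moves(angular=[[0, 0, 0], [0, 0, 0], [0, 0, 0], [0, 0, 0], [0, 0, 0], [0, 0, 0], [0, 0, 0], [0, 0, 0], [0, 0, 0], [0, 0, 0], [0, 0, 0]], travel=[[0, 0, 0.2], [0, 0, 0.4], [0, 0, 0.6], [0, 0, 0.8], [0, 0, 0.8], [-0.5, 0.5, 0.5], [-0.8, 0.8, 0], [-0.8, 0.8, 0], [-0.8, 0.8, 0], [-0.4, 0.4, 0], [0, 0, 0]], jaw=[1, 1, 1, 1, 1, 1, 1, 1, 1, 1, 1])

```text
time: 21.22
tool_pos: [484.7, 292.3, 250.5]
tcp_rot: [179.9, 0.1, 155.8]
ft_force: [1.2, -0.4, -0.4]
finger_gap: 85.4
grip_force: 0.0
```

```bash
python3 - <<'E'
from bench import r
import cv2,numpy as np
from h import *
s=r.snapshot("scene")
print(proj(s,[[617,159.3,129]]))
a=cv2.resize(s["color"][120:260,195:395,::-1],None,fx=4,fy=4,interpolation=cv2.INTER_CUBIC);cv2.imwrite("pics/g4.png",a)
q=r.sense();print(q["tool_pos"],q["ft_force"])
E
```

```text
[[233.28929093 148.39401206]]
[485.4283276  291.46222146 250.24040032] [ 0.503367   -0.35276775 -0.45429574]
```

View pics/g4.png

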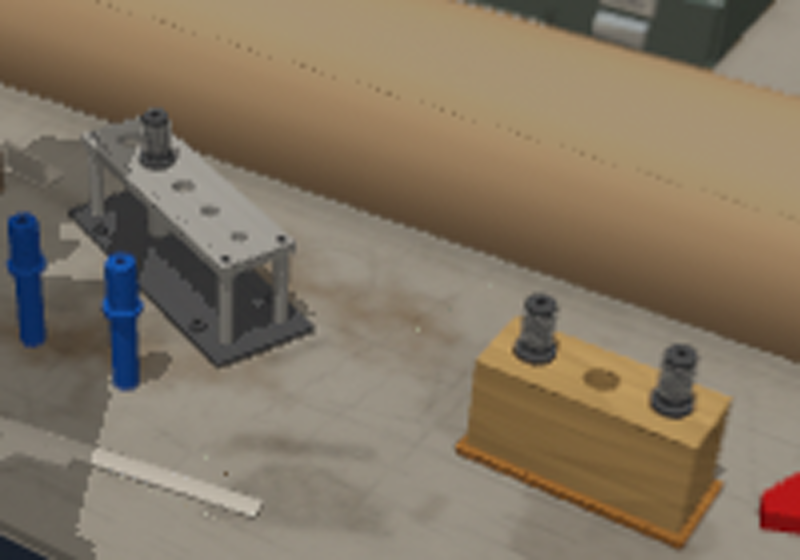

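The pin stands upright in hole 2 with its collar on the plate. Its top is at crop (153,114), matching the projected seated position. The two pins in the block are untouched and the gripper is clear.

```bash
python3 -c "
from bench import r
print(r.hand_in())"
```

```text
the job is handed in; nothing more can be done
None
```

The pin went through the 21 mm hole (hole 2) and was refused on the 18 mm hole (hole 3), so it now stands released in hole 2 with its collar on the plate; the job is handed in, and no verdict was shown.

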